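# Draw the cover bolt of a bench power supply

## Robot

A 6-joint arm with a two-finger parallel gripper is mounted at the origin on the work surface. World frame = base frame: x ahead of the robot, y to its left, z up, the work surface at z = 0. Lengths are in m, angles in degrees, forces in N, time in s.
With the tool pointing down it reaches from about 0.4 to 0.825 m from the base axis. Payload 7 kg.
Tool frame: the origin (TCP) lies on the centre line of the jaws, within the pads' length; the fingertips stand 11 mm ahead of it and the grasp point (between the pads) lies 8 mm behind it; z points along the fingers, y is the direction in which the jaws open and shut (so a half turn about z gives the same grasp; the last joint's range is limited). The gripper opens to 88 mm and grips with 3 to 60 N. Pads are 19 mm wide; open, the fingers measure 130 mm over their backs; the gripper's body (78 mm by 193 mm) begins 47 mm behind the grasp point.
Start: joints at [-57.577, 20.546, 0.682, 0, -70.136, -16.507], TCP at [0.185, -0.649, 0.238] pointing down, gripper open.
Joint ranges: [-176.03, 176.03], [-82.01, 121.73], [-58.28, 71.71], [-173.87, 95.51], [-174.79, -0.11], [-173.66, 173.66]. Speed limits (degrees/s): [136.94, 136.94, 172.46, 180, 180, 180].

## Interface

Orientations are given as [roll, pitch, yaw] about the fixed x, y, z axes, in that order (R = Rz(yaw) Ry(pitch) Rx(roll)).
In Python, from plant import ctrl, cams, order gives the robot as it stands.
- The arm moves only by the tool jog_arm, never from a script. Its argument "motion" is a list of rows, each an object with "offset": the shift along the tool's x, y, z in mm, a list of three; "roll": the turn about the tool's z in rad; "hand": the finger opening in mm, from 0 to 87.6. A call has 1 to 20 rows; each row is the pose to reach, as a shift and turn from the pose commanded when the call began, along the tool's axes at that moment; what a row does not reach only later rows make up. A row lasts 1/12 s, in which the tool goes at most 41.7 mm and 7.16 degrees, less where a joint would pass 70% of its speed; a pose out of reach is approached as far as the arm can. A call with a gripper value outside its range is refused whole. The fingers move at their own pace and stop on an object; the grip force is fixed at half the most. Time passes only in rows, so rows that repeat a pose let the fingers close. It gives the time, the measured TCP pose, the force and the opening at its end, in the units of the state.
- ctrl.get_obs(): the state, without advancing time (a new reading comes with each control period).
- cams.snapshot(name): name is "scene" or "top" or "wrist"; returns a dict with "img" (480x640x3 uint8, red, green, blue), "K" (3x3 intrinsics, pixels), "cam_to_world" (4x4, takes a point from camera to world coordinates); the wrist camera has in their place "T_tool_cam" (4x4, takes a point from camera to tool coordinates, whose origin is the TCP and whose axes are the flange's). Camera axes: x right, y down, z forward; pixel columns grow to the right and rows downward; lengths in m; the calibration is good to about 2 mm. The wrist camera is an equidistant fisheye: a pixel r from the principal point sees the ray r / f radians off the axis. A picture is of the moment at which its call begins: read the wrist's pose just before it. There is no depth.
- order.close_job(): hands the job in, once; it reports no verdict.
The state is a dict: "clock": time; "joint_pos": joint angles; "qvel": joint speeds; "tau": joint torques, N m; "tool_pos": TCP position; "orientation": TCP orientation; "force": force on the tool from outside, world axes, zero at the start; "moment": the same for the moment, N m; "opening": finger opening in m.
Only numpy, scipy, OpenCV 4.12 (cv2) and the standard library are available. Lean on these libraries where they do the work, as an engineer would, in place of code of your own. Each camera call takes 0.05 s, during which the arm holds its last target. There are 200 camera calls.

## Task

Unlock the cover of the bench power supply: press the long spring safety catch on its top down with one fingertip and, keeping it held down all the way, push the bolt's upright tab with the other fingertip until the bolt is drawn fully back to its stop. Then let the catch spring up again and move clear. Do not pick anything up, and do not shove the power supply or disturb the things on and around it.

Things in the scene. Friction and masses are not known exactly. Their poses are not given: they have to be found in the camera images.
- case: grey bench power supply, loose on the desk on four feet, 4.5 kg, 220 (x) x 280 (y) x 90 mm high. Origin at the centre of its underside, z up; its black front panel with knobs faces -x. On its flat top lie, side by side and both along y: the catch plate (centre line at x = -30 mm) and the bolt (axis at x = +30 mm). The bolt's locked end sits in a keeper near the -y side; it is drawn towards +y. Bolt guides and keeper stand at most 24 mm above the case's top.
- plate_top (a point): centre of the upper face of the spring safety catch: a plain aluminium plate 120 (along case y) x 30 (case x) x 8 mm on two springs, its upper face 44 mm above the case's top when up, in the case frame at x = -30, y = -20 mm. It goes straight down 12 mm at most; it starts to move at about 3.5 N and takes about 7.7 N at the bottom. A fingertip can slide along it while pressing. The point moves with the plate.
- catch_plate (a joint): how far the catch plate is pressed (m): 0 up, 0.012 fully down. The bolt is free from about 0.006 down; below that a tooth under the plate engages a rack on the bolt's side, which has gaps at 0, 16, 32 and 48 mm of bolt travel.
- tab_top (a point): middle of the top edge of the bolt's upright tab: a flat steel tab 30 mm wide (case x), 10 mm thick (case y), rising from the bolt (12 mm thick bar, top 20 mm above the case's top) to 65 mm above the case's top, 21 mm higher than the raised catch plate. Locked, the tab is at x = +30, y = -24 mm in the case frame. The point moves with the bolt.
- bolt (a joint): how far the bolt is drawn (m) along the case's +y: 0 locked, 0.048 at its stop, fully drawn. Takes about 2 N plus slight damping; stays where it is left.
- spool_mid (a point): bystander: solder spool, 40 mm diameter, 34 mm high, standing on the case's top in the corner at +x, +y; centre, half-way up
- meter_mid (a point): bystander: black multimeter 130 x 70 x 30 mm lying flat on the desk to the -y side of the case; its centre
- driver_grip (a point): bystander: screwdriver lying on the desk to the +y side of the case; middle of its handle
- mug_mid (a point): bystander: white mug, 80 mm diameter, 90 mm high, on the desk beyond the +x side of the case; its centre

How it is judged:
By the outcome, as a careful person would: the job done as asked, in the order asked, and still so for the second after the job is handed in, with the robot touching nothing.
It also fails if it takes over 40 s, if anything falls off the work surface, if the arm or the gripper's body presses on something with over 40 N, if the wrist force passes 120 N, or if a joint passes its speed limit or range.

## Working session

There is one attempt and no reset: what is moved stays moved. The work goes in short steps, Python scripts to look and compute and a tool call to move; the robot and the scene stay as the last step left them, time stands still between calls to the robot, and variables do not carry over. Pictures are saved under pics/ and viewed, about 8 in all and at most 12, crops included, and the job is handed in when it is done.

Besides the shell and the picture viewer there is one more tool, called after "Call:" by a JSON object that holds its "name" and its "arguments", one argument or row to a line. jog_arm: Moves the arm, as the interface text tells. Its arguments: {"type":"object","properties":{"motion":{"type":"array"}},"required":["motion"]}

```bash
ls; mkdir -p pics
python3 - <<'E'
from plant import ctrl,cams,order
import cv2,numpy as np
print(ctrl.get_obs())
for n in ["scene","top"]:
    s=cams.snapshot(n); cv2.imwrite(f"pics/{n}0.png",s["img"][:,:,::-1]); print(n,s["K"].tolist(),np.round(s["cam_to_world"],4).tolist())
    np.savez(f"{n}0.npz",**s)
E
```

```text
pics
{'clock': 0.0, 'joint_pos': array([-5.75760688e+01,  2.05897732e+01,  6.32724898e-01, -1.88266801e-02,
       -7.01352908e+01, -1.65078017e+01]), 'qvel': array([ 0.08727445, -0.0689612 ,  0.08233332,  0.02139869,  0.03565462,
        0.01615903]), 'tau': array([-7.63051848e-04, -5.82726753e+01,  2.93056512e+01,  6.99719444e+00,
        6.95014576e-03, -1.33099084e-04]), 'tool_pos': array([ 0.18495166, -0.64867282,  0.23663753]), 'orientation': array([ 1.79906438e+02, -9.27135740e-03, -1.64090274e+02]), 'force': array([ 0.7099265 , -0.36758622, -0.38341464]), 'moment': array([0.02660376, 0.07869898, 0.02829811]), 'opening': 0.0875228533917441}
scene [[472.1851785178754, 0.0, 320.5675096221241], [0.0, 472.1851785178754, 234.4387902359737], [0.0, 0.0, 1.0]] [[-0.7149, 0.5428, -0.4407, 1.0376], [0.6989, 0.5377, -0.4716, 0.5389], [-0.019, -0.6451, -0.7638, 0.8884], [0.0, 0.0, 0.0, 1.0]]
top [[564.3639708435252, 0.0, 325.1223255513382], [0.0, 564.3639708435252, 235.1154348313855], [0.0, 0.0, 1.0]] [[0.0246, -0.9961, 0.085, 0.4976], [-0.9996, -0.0257, -0.0121, 0.063], [0.0143, -0.0846, -0.9963, 1.25], [0.0, 0.0, 0.0, 1.0]]
```

View pics/scene0.png

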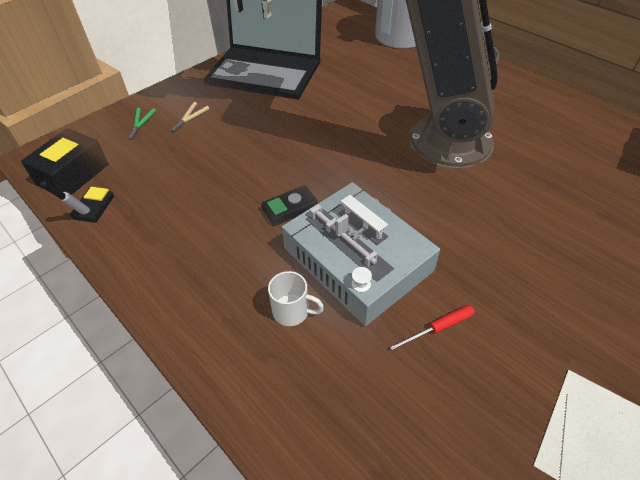

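View pics/top0.png

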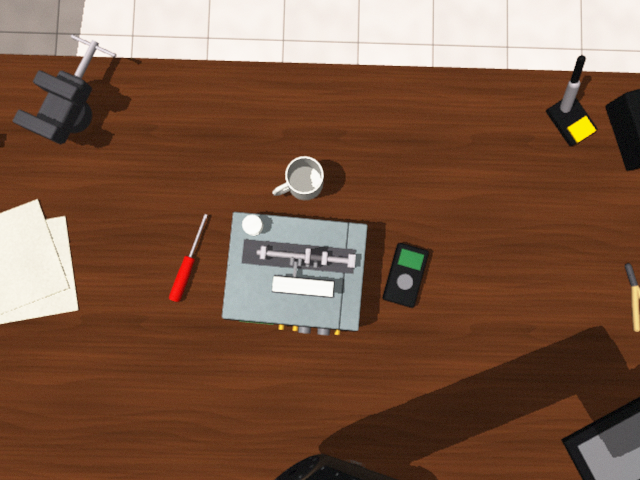

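The scene view shows the grey case with the plate at about (363,215) and the spool at (361,280). In the top view, the case top has corners near (233,213), (367,223), (358,330) and (223,319). The white plate is at (303,287), the tab near (308,256) and the spool at (252,224).

```bash
cat > h.py <<'E'
import numpy as np,cv2
def ray(s,px,z):
    K,T=s["K"],s["cam_to_world"]
    p=np.atleast_2d(np.array(px,float)); d=np.c_[(p-[K[0,2],K[1,2]])/[K[0,0],K[1,1]],np.ones(len(p))]@T[:3,:3].T
    return T[:3,3]+d*((z-T[2,3])/d[:,2])[:,None]
def proj(s,P):
    T=np.linalg.inv(s["cam_to_world"]); c=np.atleast_2d(P)@T[:3,:3].T+T[:3,3]; q=c@s["K"].T; return q[:,:2]/q[:,2:]
def caseframe(o,th,p):
    c,n=np.cos(th),np.sin(th); p=np.atleast_2d(p); return np.c_[o[0]+c*p[:,0]-n*p[:,1],o[1]+n*p[:,0]+c*p[:,1],.09+p[:,2]]
E
python3 - <<'E'
from h import *
s=np.load("top0.npz"); im=s["img"]; hsv=cv2.cvtColor(im,cv2.COLOR_RGB2HSV)
white=((hsv[...,2]>215)&(hsv[...,1]<40)).astype(np.uint8)
n,l,st,ce=cv2.connectedComponentsWithStats(white[200:340,210:380])
for i in range(1,n):
    if st[i,4]>100:
        m=(l==i).astype(np.uint8); c=cv2.findContours(m,0,1)[0][0]
        b=cv2.boxPoints(cv2.minAreaRect(c))+[210,200]; print("white",st[i,4],ce[i]+[210,200],b.tolist(),
          "\n  world z.134",ray(s,ce[i]+[210,200],.134).round(4), ray(s,b,.134).round(4).tolist())
g=((hsv[...,0]>70)&(hsv[...,0]<125)&(hsv[...,1]>12)&(hsv[...,2]>70)).astype(np.uint8); g[:200]=0;g[345:]=0;g[:,:210]=0;g[:,375:]=0
g=cv2.morphologyEx(g,cv2.MORPH_CLOSE,np.ones((9,9)))
c=max(cv2.findContours(g,0,1)[0],key=cv2.contourArea); r=cv2.minAreaRect(cv2.convexHull(c)); b=cv2.boxPoints(r)
w=ray(s,b,.09); print("case",r,b.tolist(),w.round(4).tolist(),w.mean(0)); e=np.diff(w,axis=0); print(np.linalg.norm(e,axis=1),np.degrees(np.arctan2(e[:,1],e[:,0])))
cv2.imwrite("pics/topcrop.png",cv2.resize(im[195:345,205:385,::-1],None,fx=4,fy=4,interpolation=cv2.INTER_CUBIC))
E
```

```text
white 321 [251.41121495 224.54517134] [[242.0, 215.0], [261.0, 215.0], [261.0, 235.0], [242.0, 235.0]] 
  world z.134 [[0.61   0.1962 0.134 ]] [[0.6286, 0.2155, 0.134], [0.6296, 0.1779, 0.134], [0.5897, 0.1765, 0.134], [0.5888, 0.2141, 0.134]]
white 102 [346.74509804 260.07843137] [[328.0, 255.0], [354.0, 255.0], [354.0, 266.0], [328.0, 266.0]] 
  world z.134 [[0.5443 0.0055 0.134 ]] [[0.5534, 0.0428, 0.134], [0.5547, -0.0087, 0.134], [0.533, -0.0091, 0.134], [0.5317, 0.0423, 0.134]]
white 894 [302.26286353 286.19686801] [[271.2826728820801, 290.65149688720703], [272.65634536743164, 275.99903106689453], [333.24879455566406, 281.67957305908203], [331.8751220703125, 296.33203887939453]] 
  world z.134 [[0.4907 0.092  0.134 ]] [[0.4805, 0.1526, 0.134], [0.5093, 0.1508, 0.134], [0.5011, 0.0312, 0.134], [0.4723, 0.0332, 0.134]]
case ((294.7815246582031, 271.223876953125), (135.94793701171875, 107.09576416015625), 5.31454610824585) [[222.13998413085938, 318.2455749511719], [232.05953979492188, 211.61021423339844], [367.4230651855469, 224.20217895507812], [357.5035095214844, 330.8375244140625]] [[0.4216, 0.254, 0.09], [0.6403, 0.2423, 0.09], [0.6214, -0.038, 0.09], [0.4028, -0.0218, 0.09]] [0.52152366 0.10912057 0.09      ]
[0.21895832 0.2809239  0.219276  ] [ -3.06374896 -93.84579959 175.75587243]
```

View pics/topcrop.png

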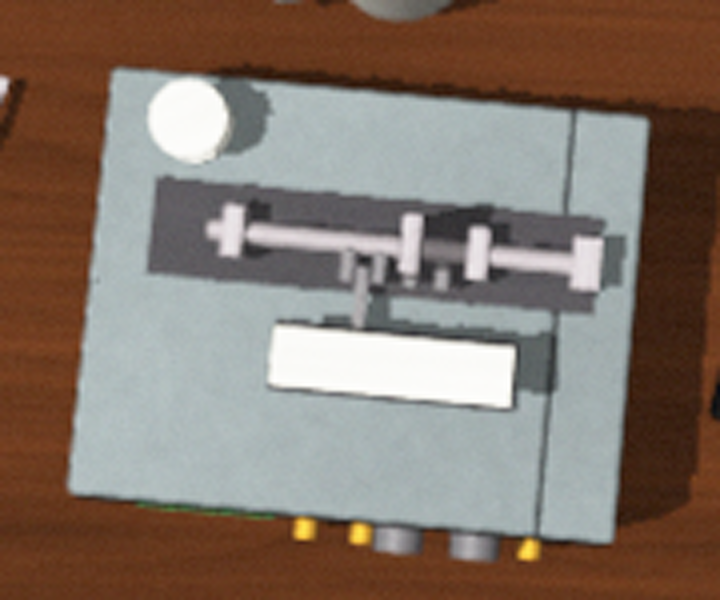

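The top-view crop shows the plate and the bolt where the case frame predicts them. The tab is at crop (410,245), the guide on its -y side at (478,252), and the spool at (190,120). The case is centred at (0.5215, 0.109) with a yaw of about -3.9°. Next I move to a hover above it, with the jaws along case x and open 40 mm.

Call:
{"name": "jog_arm", "arguments": {
  "motion": [
    {"offset":[-30,35,-10],"roll":-0.1,"hand":40},
    {"offset":[-60,70,-23],"roll":-0.2,"hand":40},
    {"offset":[-90,104,-23],"roll":-0.3,"hand":40},
    {"offset":[-120,138,-23],"roll":-0.4,"hand":40},
    {"offset":[-150,172,-23],"roll":-0.5,"hand":40},
    {"offset":[-180,207,-23],"roll":-0.6,"hand":40},
    {"offset":[-210,241,-23],"roll":-0.7,"hand":40},
    {"offset":[-240,276,-23],"roll":-0.8,"hand":40},
    {"offset":[-270,310,-23],"roll":-0.9,"hand":40},
    {"offset":[-300,345,-23],"roll":-1.0,"hand":40},
    {"offset":[-330,379,-23],"roll":-1.1,"hand":40},
    {"offset":[-360,414,-23],"roll":-1.2,"hand":40},
    {"offset":[-390,448,-23],"roll":-1.225,"hand":40},
    {"offset":[-420,482,-23],"roll":-1.225,"hand":40},
    {"offset":[-450,517,-23],"roll":-1.225,"hand":40},
    {"offset":[-475,546,-23],"roll":-1.225,"hand":40},
    {"offset":[-495,569,-23],"roll":-1.225,"hand":40},
    {"offset":[-508,584,-23],"roll":-1.225,"hand":40},
    {"offset":[-515,592,-23],"roll":-1.225,"hand":40},
    {"offset":[-515,592,-23],"roll":-1.225,"hand":40}
  ]
}}

```text
clock: 1.77
tool_pos: [0.5202, 0.0662, 0.2597]
orientation: [180.0, -0.0, -93.7]
force: [1.0, -0.8, 0.2]
opening: 0.0399
```

Run:
```python
from plant import ctrl,cams
from h import *
o=ctrl.get_obs(); print(o["clock"],o["tool_pos"],o["orientation"],o["force"],o["opening"])
s=cams.snapshot("wrist"); cv2.imwrite("pics/w1.png",s["img"][:,:,::-1]); print({k:np.round(v,4).tolist() for k,v in s.items() if k!="img"})
```

```text
1.7667 [0.5202208  0.06624259 0.25970338] [ 1.79995064e+02 -2.99346110e-03 -9.36943656e+01] [ 1.04962047 -0.7895446   0.17907961] 0.039871003471224416
{'K': [[371.6483, 0.0, 323.8226], [0.0, 371.6483, 240.6752], [0.0, 0.0, 1.0]], 'T_tool_cam': [[0.0004, -0.96, -0.2799, 0.0757], [1.0, 0.0003, 0.0003, -0.0014], [-0.0002, -0.2799, 0.96, -0.1477], [0.0, 0.0, 0.0, 1.0]]}
```

View pics/w1.png

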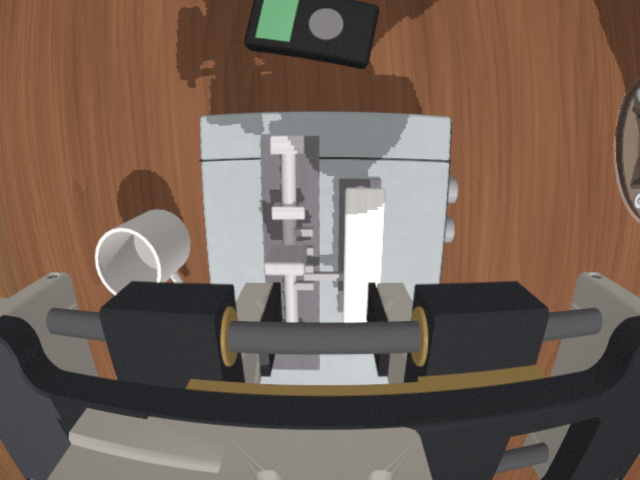

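The wrist view shows the plate spanning columns 344–384 with its -y end at row ~189. The tab top is a bar at (285,267), and both fingers are framed. I'll check these by casting fisheye rays.

```bash
cat >> h.py <<'E'
from scipy.spatial.transform import Rotation as R
def wray(s,o,px,z):
    K,T=s["K"],s["T_tool_cam"]; p=np.atleast_2d(np.array(px,float))-[K[0,2],K[1,2]]; r=np.linalg.norm(p,axis=1); t=r/K[0,0]
    d=np.c_[p/r[:,None]*np.sin(t)[:,None],np.cos(t)]
    Rt=R.from_euler("xyz",o["orientation"],degrees=True).as_matrix(); d=d@(Rt@T[:3,:3]).T; c=o["tool_pos"]+Rt@T[:3,3]
    return c+d*((z-c[2])/d[:,2])[:,None]
def tocase(o,th,w):
    d=np.asarray(w)[:,:2]-o; c,n=np.cos(th),np.sin(th); return np.c_[d[:,0]*c+d[:,1]*n,-d[:,0]*n+d[:,1]*c]*1000
E
python3 - <<'E'
from plant import ctrl,cams
from h import *
o=ctrl.get_obs(); s=cams.snapshot("wrist"); im=s["img"]; C=np.array([.5215,.1091]);th=np.radians(-3.7)
print("plate -y corners",tocase(C,th,wray(s,o,[(344,189),(384,189)],.134)))
print("tab -y edge l/r, +y edge",tocase(C,th,wray(s,o,[(264,263),(304,263),(264,274),(304,274)],.155)))
print("case -y corners",tocase(C,th,wray(s,o,[(201,117),(450,117)],.09)))
print("tcp",tocase(C,th,o["tool_pos"][None]))
cv2.imwrite("pics/w1c.png",cv2.resize(im[170:390,220:430,::-1],None,fx=2.7,fy=2.7,interpolation=cv2.INTER_CUBIC))
E
```

```text
plate -y corners [[-13.62524614 -81.07599496]
 [-43.63326644 -81.38056909]]
tab -y edge l/r, +y edge [[ 44.83334348 -30.39041252]
 [ 15.65170678 -30.51493477]
 [ 45.28681842 -21.80031508]
 [ 15.79808893 -21.99295702]]
case -y corners [[ 108.05911306 -140.36417065]
 [-108.74347012 -140.66989279]]
tcp [[  0.21642178 -45.05779201]]
```

View pics/w1c.png

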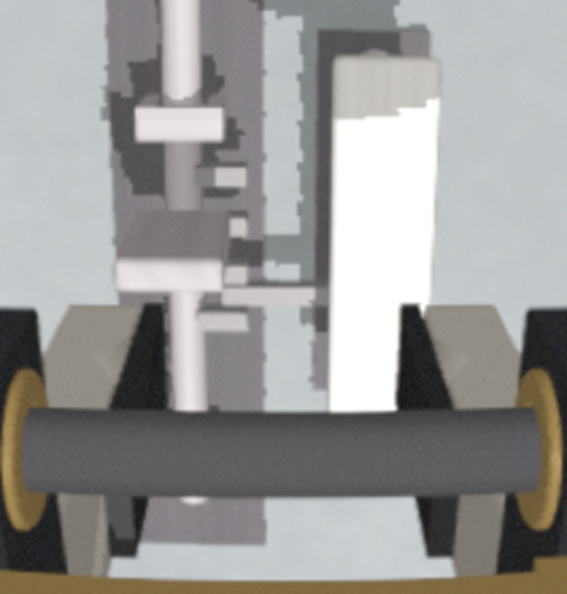

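All points agree with the case model to about 1.5 mm, with the TCP at case (0.2, -45). I descend to about 9 mm above the plate.

Call:
{"name": "jog_arm", "arguments": {
  "motion": [
    {"offset":[0,0,10],"roll":0,"hand":40},
    {"offset":[0,0,25],"roll":0,"hand":40},
    {"offset":[0,0,40],"roll":0,"hand":40},
    {"offset":[0,0,55],"roll":0,"hand":40},
    {"offset":[0,0,70],"roll":0,"hand":40},
    {"offset":[0,0,82],"roll":0,"hand":40},
    {"offset":[0,0,92],"roll":0,"hand":40},
    {"offset":[0,0,100],"roll":0,"hand":40},
    {"offset":[0,0,105],"roll":0,"hand":40},
    {"offset":[0,0,106],"roll":0,"hand":40},
    {"offset":[0,0,106],"roll":0,"hand":40},
    {"offset":[0,0,106],"roll":0,"hand":40}
  ]
}}

```text
clock: 2.87
tool_pos: [0.5184, 0.0615, 0.1551]
orientation: [-180.0, 0.0, -93.9]
force: [-0.6, -0.3, 0.7]
opening: 0.0399
```

Run:
```python
from plant import ctrl,cams
from h import *
o=ctrl.get_obs(); print(o["clock"],o["tool_pos"],o["force"])
s=cams.snapshot("wrist"); a=s["img"][150:400,200:450,::-1]; cv2.imwrite("pics/w2.png",cv2.resize(a,None,fx=2.4,fy=2.4))
```

```text
2.8667 [0.518351   0.06147243 0.15507785] [-0.61307188 -0.30418901  0.68199866]
```

View pics/w2.png

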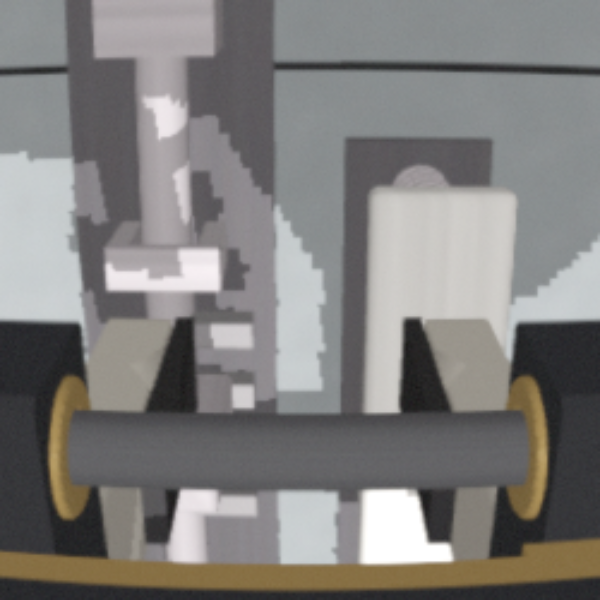

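The right finger is over the plate (plate at columns 365–515 of the crop, finger at 403–505). The left finger is beyond the tab on its -y side, clear of the guide at (165,270). Next I find contact.

Call:
{"name": "jog_arm", "arguments": {
  "motion": [
    {"offset":[0,0,2],"roll":0,"hand":40},
    {"offset":[0,0,4],"roll":0,"hand":40},
    {"offset":[0,0,6],"roll":0,"hand":40},
    {"offset":[0,0,8],"roll":0,"hand":40},
    {"offset":[0,0,10],"roll":0,"hand":40},
    {"offset":[0,0,12],"roll":0,"hand":40},
    {"offset":[0,0,14],"roll":0,"hand":40},
    {"offset":[0,0,14],"roll":0,"hand":40},
    {"offset":[0,0,14],"roll":0,"hand":40}
  ]
}}

```text
clock: 3.67
tool_pos: [0.518, 0.0615, 0.1407]
orientation: [180.0, -0.0, -93.9]
force: [-0.6, -0.4, 4.3]
opening: 0.0403
```

Call:
{"name": "jog_arm", "arguments": {
  "motion": [
    {"offset":[0,0,1],"roll":0,"hand":40},
    {"offset":[0,0,2],"roll":0,"hand":40},
    {"offset":[0,0,3],"roll":0,"hand":40},
    {"offset":[0,0,4],"roll":0,"hand":40},
    {"offset":[0,0,5],"roll":0,"hand":40},
    {"offset":[0,0,6],"roll":0,"hand":40},
    {"offset":[0,0,6],"roll":0,"hand":40},
    {"offset":[0,0,6],"roll":0,"hand":40}
  ]
}}

```text
clock: 4.33
tool_pos: [0.5181, 0.0614, 0.1348]
orientation: [-180.0, 0.0, -93.9]
force: [-2.2, 0.8, 7.1]
opening: 0.0399
```

Run:
```python
from plant import ctrl,cams
from h import *
o=ctrl.get_obs(); print(o["clock"],o["tool_pos"],o["force"])
s=cams.snapshot("scene"); a=s["img"][170:330,270:450,::-1]; cv2.imwrite("pics/s2.png",cv2.resize(a,None,fx=3.6,fy=3.6,interpolation=cv2.INTER_CUBIC))
```

```text
4.3333 [0.51806176 0.0614484  0.13479525] [-2.17386669  0.84586495  7.10390856]
```

View pics/s2.png

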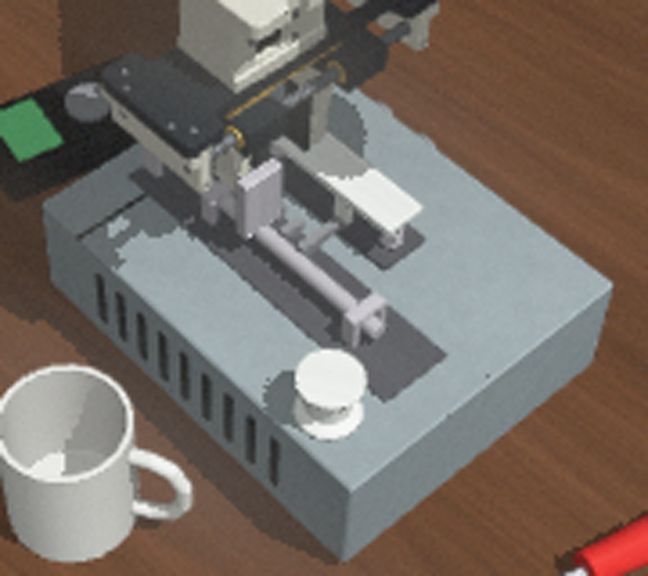

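The plate is down about 10 mm at 7.1 N, and the left finger stands just behind the tab at (258,195) in the crop. I push toward case +y, which is tool -x.

Call:
{"name": "jog_arm", "arguments": {
  "motion": [
    {"offset":[-2,0,0],"roll":0,"hand":40},
    {"offset":[-4,0,0],"roll":0,"hand":40},
    {"offset":[-6,0,0],"roll":0,"hand":40},
    {"offset":[-8,0,0],"roll":0,"hand":40},
    {"offset":[-10,0,0],"roll":0,"hand":40},
    {"offset":[-12,0,0],"roll":0,"hand":40},
    {"offset":[-14,0,0],"roll":0,"hand":40},
    {"offset":[-16,0,0],"roll":0,"hand":40},
    {"offset":[-18,0,0],"roll":0,"hand":40},
    {"offset":[-20,0,0],"roll":0,"hand":40},
    {"offset":[-20,0,0],"roll":0,"hand":40}
  ]
}}

```text
clock: 5.3
tool_pos: [0.5195, 0.0804, 0.135]
orientation: [-180.0, -0.1, -93.9]
force: [-0.9, -5.1, 6.2]
opening: 0.0397
```

Call:
{"name": "jog_arm", "arguments": {
  "motion": [
    {"offset":[-2,0,0],"roll":0,"hand":40},
    {"offset":[-4,0,0],"roll":0,"hand":40},
    {"offset":[-6,0,0],"roll":0,"hand":40},
    {"offset":[-8,0,0],"roll":0,"hand":40},
    {"offset":[-10,0,0],"roll":0,"hand":40},
    {"offset":[-12,0,0],"roll":0,"hand":40},
    {"offset":[-14,0,0],"roll":0,"hand":40},
    {"offset":[-16,0,0],"roll":0,"hand":40},
    {"offset":[-18,0,0],"roll":0,"hand":40},
    {"offset":[-20,0,0],"roll":0,"hand":40},
    {"offset":[-22,0,0],"roll":0,"hand":40},
    {"offset":[-24,0,0],"roll":0,"hand":40},
    {"offset":[-26,0,0],"roll":0,"hand":40},
    {"offset":[-28,0,0],"roll":0,"hand":40},
    {"offset":[-30,0,0],"roll":0,"hand":40},
    {"offset":[-32,0,0],"roll":0,"hand":40},
    {"offset":[-34,0,0],"roll":0,"hand":40},
    {"offset":[-34,0,0],"roll":0,"hand":40}
  ]
}}

```text
clock: 6.8
tool_pos: [0.5218, 0.1142, 0.1349]
orientation: [-180.0, -0.1, -93.9]
force: [0.3, -5.6, 7.4]
opening: 0.0397
```

Run:
```python
from plant import ctrl,cams
from h import *
o=ctrl.get_obs(); print(o["clock"],o["tool_pos"],o["force"])
s=cams.snapshot("scene"); a=s["img"][170:330,270:450,::-1]; cv2.imwrite("pics/s3.png",cv2.resize(a,None,fx=3.6,fy=3.6,interpolation=cv2.INTER_CUBIC))
```

```text
6.8 [0.52183305 0.11422193 0.13493702] [ 0.25313493 -5.5878191   7.39007468]
```

View pics/s3.png

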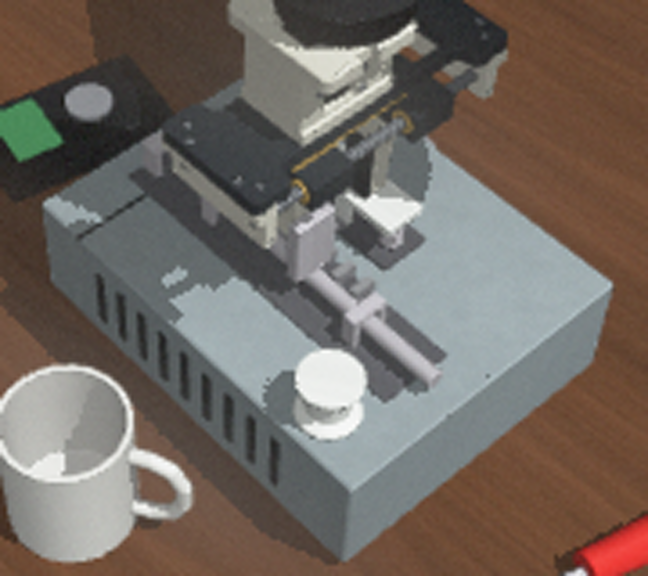

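The bolt is about 40 mm drawn, with the case corners at the same pixels as before. The last part goes slowly.

Call:
{"name": "jog_arm", "arguments": {
  "motion": [
    {"offset":[-1,0,0],"roll":0,"hand":40},
    {"offset":[-2,0,0],"roll":0,"hand":40},
    {"offset":[-3,0,0],"roll":0,"hand":40},
    {"offset":[-4,0,0],"roll":0,"hand":40},
    {"offset":[-5,0,0],"roll":0,"hand":40},
    {"offset":[-5,0,0],"roll":0,"hand":40}
  ]
}}

```text
clock: 7.35
tool_pos: [0.522, 0.1177, 0.135]
orientation: [180.0, -0.2, -93.9]
force: [0.9, -11.8, 7.2]
opening: 0.0403
```

Call:
{"name": "jog_arm", "arguments": {
  "motion": [
    {"offset":[-0.7,0,0],"roll":0,"hand":40},
    {"offset":[-1.4,0,0],"roll":0,"hand":40},
    {"offset":[-1.4,0,0],"roll":0,"hand":40}
  ]
}}

```text
clock: 7.6
tool_pos: [0.522, 0.1179, 0.135]
orientation: [180.0, -0.3, -93.9]
force: [2.8, -17.8, 8.6]
opening: 0.0397
```

The finger has hit the stop: it moved 0.2 mm on a 1.4 mm command and the force rose to 18 N. I ease off while the catch is still held, then lift clear.

Call:
{"name": "jog_arm", "arguments": {
  "motion": [
    {"offset":[1.5,0,0],"roll":0,"hand":40},
    {"offset":[3,0,0],"roll":0,"hand":40},
    {"offset":[5,0,0],"roll":0,"hand":40},
    {"offset":[7,0,0],"roll":0,"hand":40},
    {"offset":[7,0,0],"roll":0,"hand":40},
    {"offset":[7,0,-2],"roll":0,"hand":40},
    {"offset":[7,0,-4],"roll":0,"hand":40},
    {"offset":[7,0,-7],"roll":0,"hand":40},
    {"offset":[7,0,-10],"roll":0,"hand":40},
    {"offset":[7,0,-15],"roll":0,"hand":40},
    {"offset":[7,0,-25],"roll":0,"hand":40},
    {"offset":[7,0,-40],"roll":0,"hand":40},
    {"offset":[7,0,-60],"roll":0,"hand":40},
    {"offset":[7,0,-80],"roll":0,"hand":40},
    {"offset":[7,0,-100],"roll":0,"hand":40},
    {"offset":[7,0,-115],"roll":0,"hand":40},
    {"offset":[7,0,-120],"roll":0,"hand":40},
    {"offset":[7,0,-120],"roll":0,"hand":40}
  ]
}}

```text
clock: 9.1
tool_pos: [0.5219, 0.1147, 0.256]
orientation: [-179.9, 0.1, -93.9]
force: [0.2, 0.1, -0.5]
opening: 0.0399
```

Call:
{"name": "jog_arm", "arguments": {
  "motion": [
    {"offset":[20,0,0],"roll":0,"hand":40},
    {"offset":[50,0,0],"roll":0,"hand":40},
    {"offset":[80,0,0],"roll":0,"hand":40},
    {"offset":[110,0,0],"roll":0,"hand":40},
    {"offset":[140,0,0],"roll":0,"hand":40},
    {"offset":[170,0,0],"roll":0,"hand":40},
    {"offset":[200,0,0],"roll":0,"hand":40},
    {"offset":[230,0,0],"roll":0,"hand":40},
    {"offset":[255,0,0],"roll":0,"hand":40},
    {"offset":[270,0,0],"roll":0,"hand":40},
    {"offset":[270,0,0],"roll":0,"hand":40},
    {"offset":[270,0,0],"roll":0,"hand":40}
  ]
}}

```text
clock: 10.1
tool_pos: [0.5024, -0.1553, 0.2532]
orientation: [179.9, 0.0, -94.0]
force: [1.3, 1.0, -0.5]
opening: 0.0401
```

Run:
```python
from plant import ctrl,cams
from h import *
o=ctrl.get_obs(); print(o["clock"],o["tool_pos"],o["force"],o["qvel"].round(2))
s=cams.snapshot("top"); np.savez("top9.npz",**s); z=np.load("scene0.npz"); t=cams.snapshot("scene")
a=s["img"][195:345,205:385,::-1]; b=t["img"][170:320,270:450,::-1]
cv2.imwrite("pics/end.png",np.hstack([cv2.resize(i,(400,333),interpolation=cv2.INTER_CUBIC) for i in (a,b)]))
im=s["img"]; hsv=cv2.cvtColor(im,cv2.COLOR_RGB2HSV)
for f in ("top0.npz","top9.npz"):
    q=np.load(f)["img"]; h=cv2.cvtColor(q,cv2.COLOR_RGB2HSV)
    w=((h[...,2]>205)&(h[...,1]<40)).astype(np.uint8)[200:340,210:380]; n,l,st,ce=cv2.connectedComponentsWithStats(w)
    print(f,[(int(st[i,4]),(ce[i]+[210,200]).round(1).tolist()) for i in range(1,n) if st[i,4]>250])
    g=((h[...,0]>70)&(h[...,0]<125)&(h[...,1]>12)&(h[...,2]>70)).astype(np.uint8); g[:200]=0;g[345:]=0;g[:,:210]=0;g[:,375:]=0
    c=max(cv2.findContours(cv2.morphologyEx(g,3,np.ones((9,9))),0,1)[0],key=cv2.contourArea); r=cv2.minAreaRect(cv2.convexHull(c)); print(r)
```

```text
10.1 [ 0.50236619 -0.15533133  0.2532246 ] [ 1.32084891  1.00955503 -0.51411307] [ 1.68 -0.49  0.2   0.02 -0.01 -0.53]
top0.npz [(329, [251.5, 224.6]), (903, [302.2, 286.1])]
((294.7815246582031, 271.223876953125), (135.94793701171875, 107.09576416015625), 5.31454610824585)
top9.npz [(329, [251.5, 224.6])]
((294.4580993652344, 271.1644592285156), (135.14227294921875, 107.13084411621094), 5.411868572235107)
```

View pics/end.png

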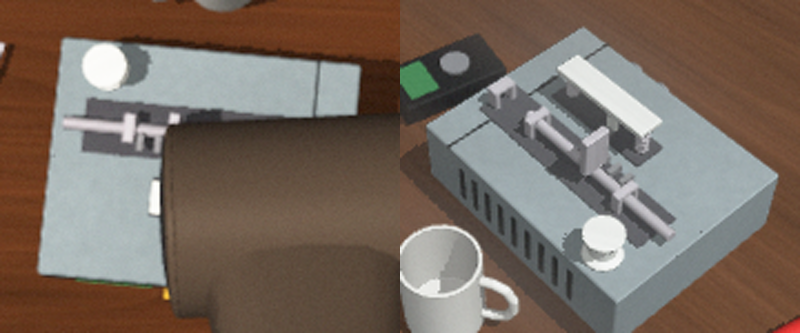

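The plate is up again and the spool and the case are unmoved. I verify the bolt travel against the projected tab position.

Run:
```python
from plant import cams
from h import *
C=np.array([.5215,.1091]);th=np.radians(-3.8)
out=[]
for name,s,ds in (("0",np.load("scene0.npz"),(0,)),("1",cams.snapshot("scene"),(0.048,0.032))):
    x0,y0=325,185; a=cv2.resize(s["img"][y0:y0+80,x0:x0+80,::-1],(400,400),interpolation=cv2.INTER_CUBIC)
    for d,col in zip(ds,((0,0,255),(0,255,0))):
        P=caseframe(C,th,np.array([[x,-.024+y+d,.065] for x,y in ((.015,-.005),(.045,-.005),(.045,.005),(.015,.005))]))
        q=((proj(s,P)-[x0,y0]+.5)*5).astype(np.int32); cv2.polylines(a,[q],True,col,1)
    out.append(a)
cv2.imwrite("pics/chk.png",np.hstack(out))
```

```text
(no output)
```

View pics/chk.png

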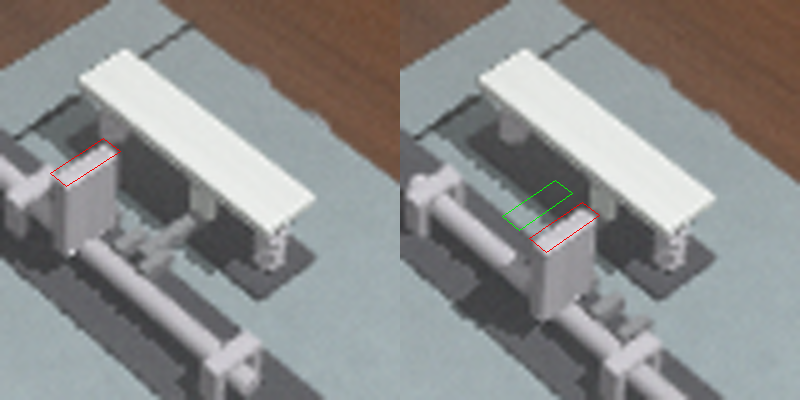

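The projected 48 mm outline (red) lies on the tab, the plate is up at the same pixels as at the start, and the case hasn't moved. I hand in.

```bash
python3 -c "
from plant import order
print(order.close_job())"
```

```text
the job is handed in; nothing more can be done
None
```

The cover is unlocked: the bolt is drawn to its stop, the catch has sprung back up, and the arm is clear. I handed the job in at about 10 s on the robot's clock.

- **What I did:** I pressed the catch about 10 mm down with one fingertip (about 7 N). With it held there, I pushed the tab toward +y with the other until it stopped, where the force rose to about 18 N. I backed off 7 mm with the catch still down, then lifted and moved away.
- **Bolt and catch:** In the last scene view the tab matches the projected outline for 48 mm of travel. The catch plate is at the same pixels as before the press.
- **Case and bystanders:** The spool is at the same pixels as before. The case outline agrees to within 0.4 px (about 1 mm), though the arm covered part of it in the last top view. I did not measure the multimeter, mug and screwdriver again; nothing looked moved where the last pictures showed them.
- **Robot:** The tool ended about 0.25 m above the desk, touching nothing. No check failed.

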